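# Load two cells into the sprung pack-building jig

## Task

Load the jig for spot-welding a two-cell pack: draw the sprung follower back by its red knob, swing the handle down into the hold-open notch and let go, then stand both blue cells upright on the floor of the track, one behind the other. Then take the knob again, lift the handle out of the notch and ease the follower gently onto the cells, never letting it snap or forcing it, so that its spring clamps the row against the end stop with the handle upright. Leave the spent grey cell and everything else on the bench as it is.

Things in the scene. Friction and masses are not known exactly. Their poses are not given: they have to be found in the camera images.
- jig: Pack-building jig fixed to the bench: aluminium base 194 x 64 x 8 mm, black track on it, steel gate behind. Origin: underside of the base, on the track's centre line, at its end-stop end. Local +x runs from the end stop along the track to the red knob (the pull direction), z up. Base: x -26 to 168 mm. No cell may be pressed on the jig with over 40 N.
- end_stop (a point): Start of the track floor on the centre line (jig x 0, y 0, z 8 mm), jig axes. The white end stop block, up to z 45, is clamped by hand: its face is anywhere from x -3 to 3 mm, not measured. Track: x to 70 mm, 20.4 mm wide between black walls reaching out to y = +-18 and up to z 35 mm; their top 6 mm flare as a lead-in, 28 mm wide at the top.
- slot (a point): Point on the draw rod's axis (jig x 90, y 0, z 24 mm). Around it the steel gate: two 6 mm cheeks up to z 38, with a 9 mm slot along x for the handle's 7 mm stem, which must stand upright in it. Where the slot ends at a rubber buffer, the cheek on the jig's -y side has a notch 11 mm long: with the stem at the buffer the handle can swing down to -y.
- follower (a joint): Travel of the sprung follower (m) along jig +x, 0 at rest. Spring: 4 N at 0, 7 N at 50 mm; let go, it runs faster than the 0.2 m/s allowed. The gate is clamped by hand, not measured: the buffer is met anywhere from 48 to 64 mm; feel for it. In the notch the spring then moves it 4 mm forward onto a shoulder that holds it. It meets a full row at 0.030 to 0.036, as the end stop was set.
- handle (a joint): Swing of the draw handle (rad) about the draw rod (along jig x): 0 upright, 0.85 fully down to the jig's -y side. Swings freely by hand only at the notch; stays down by its weight.
- knob (a point): Centre of the revolving red ball knob, 20 mm across, 46 mm from the draw rod's axis. Upright: jig x = 90 mm + follower travel, y 0, z 70. Fully down: y -35, z 54 mm. Held by fingers that close along jig x it can be pulled, and turns freely on the stem as the handle swings.
- pressure_pad: The sprung follower: white pad 18 mm wide, z 10 to 44 mm, on the nose of an orange carriage (18 mm long with the pad, 36 mm high). Origin: level with the jig's underside, below the pad's face, at jig x = 4 mm + follower travel; jig axes. It may press a cell with at most 15 N.
- draw_handle: Steel stem, 7 mm thick, with the red knob. Origin on the draw rod's axis at jig x = 90 mm + follower travel, z 24 mm; local z along the stem to the knob. It may be driven against the gate with at most 25 N.
- cell_blue_1: Round cell with a blue sleeve, 18.4 mm across, 65 mm tall, about 47 g, standing loose on the bench with its steel button up. Origin: centre of its underside, z up. Either blue cell may take either place in the track.
- cell_blue_2: The other blue cell, the same.
- cell_grey: Spent cell with a grey sleeve, same size, standing on the bench; must stay where it is (within 15 mm, standing).
- battery_pack: Blue-sleeved battery pack, 51 x 160 x 22 mm, lying loose on the bench; leave alone.
- meter: Yellow multimeter, 130 x 66 x 39 mm, lying loose on the bench; leave alone.
- jar: Small jar with a yellow lid, 45 mm across, 30 mm tall, loose; leave alone.

How it is judged:
By the outcome, as a careful person would: the job done as asked, in the order asked, and still so for the second after the job is handed in, with the robot touching nothing.
It also fails if it takes over 72 s, if anything falls off the work surface, if the arm or the gripper's body presses on something with over 40 N, if the wrist force passes 120 N, or if a joint passes its speed limit or range.

## Robot

A 6-joint arm with a two-finger parallel gripper is mounted at the origin on a cart in front of the work surface, level with it; the furniture and walls round the work are solid. World frame = base frame: x ahead of the robot, y to its left, z up, the work surface at z = 0. Lengths are in m, angles in rad, forces in N, time in s.
With the tool pointing down it reaches from about 0.375 to 0.975 m from the base axis. Payload 3.8 kg.
Tool frame: the origin (TCP) lies at the very end of the fingers, on their centre line; the grasp point (between the pads) lies bot.grip_point_offset behind it (bot.grip_point_offset is the distance from the TCP to the grasp point, in m); z points along the fingers, y is the line along which they close (so a half turn about z gives the same grasp; the last joint's range is limited). The gripper opens to 85 mm and grips with 20 to 120 N. Pads are 22 mm wide; open, the fingers measure 114 mm over their backs; the gripper's body (76 mm by 85 mm) begins 54 mm behind the grasp point. The pads swing forward as they close: fully open they stand 13 mm farther back than shut.
Start: joints at [1.076, 0.264, 1.604, -0, 1.274, -0.037], TCP at [0.298, 0.605, 0.231] pointing down, gripper open.
Joint ranges: [-2.63, 2.63], [-0.94, 2.18], [0.31, 2.57], [-1.31, 4.45], [0, 2.66], [-2.55, 2.55]. Speed limits (rad/s): [2.57, 2.57, 3.14, 3.14, 3.14, 3.14].

## Interface

Orientations are given as a rotation vector (axis times angle).
In Python, from workcell import bot, vision gives the robot as it stands.
- The arm moves only by the tool play_rows, never from a script. Its argument "rows" is a list of rows, each an object of numbers: "dx", "dy", "dz": the shift along the tool's x, y, z as a fraction of full scale; "roll": the turn about the tool's z as a fraction of full scale; "fingers": the closure, from 0 (fully open) to 1 (shut). In form: [{"dx": .., "dy": .., "dz": .., "roll": .., "fingers": ..}, ...]. A call has 1 to 20 rows; each row shifts and turns the commanded pose from where the row before left it, along the tool's axes as they then stand; what a row does not reach is not made up. Full scale, the value 1, is 0.04 m for a shift and 4 degrees for a turn. A row lasts 1/12 s, in which the tool goes at most 41.7 mm and 7.16 degrees, less where a joint would pass 70% of its speed; a pose out of reach is approached as far as the arm can. A call with a number of a shift or a turn outside -1 to 1 is refused whole. A call with a gripper value outside its range is refused whole. The fingers move at their own pace and stop on an object; "grip_force" is the grip in N (left out, the last holds). Time passes only in rows, so rows that do not move let the fingers close. It gives the time, the measured TCP pose, the force and the opening at its end, in the units of the state.
- bot.read_state(): the state, without advancing time (a new reading comes with each control period).
- vision.read_camera(name): name is "side" or "top"; returns a dict with "pixels" (400x640x3 uint8, red, green, blue), "depth" (400x640 float32, m along the optical axis (not along the pixel's ray), 0 where there is no reading), "fx", "fy", "cx", "cy" (pixels), "R" (3x3) and "t" (3): a world point X has camera coordinates R X + t. Camera axes: x right, y down, z forward; pixel columns grow to the right and rows downward; lengths in m; the calibration is good to about 2 mm. A picture is of the moment at which its call begins.
- bot.finish_job(): hands the job in, once; it reports no verdict.
The state is a dict: "time": time; "q": joint angles; "joint_vel": joint speeds; "joint_torque": joint torques, N m; "tool_pos": TCP position; "tcp_rot": TCP orientation; "wrist_force": force on the tool from outside, world axes, zero at the start; "torque": the same for the moment, N m; "width": opening from 0.0 (shut) to 1.0 (fully open).
Only numpy, scipy, OpenCV 4.12 (cv2) and the standard library are available. Lean on these libraries where they do the work, as an engineer would, in place of code of your own. Each camera call takes 0.05 s, during which the arm holds its last target. There are 200 camera calls.

## Working session

There is one attempt and no reset: what is moved stays moved. The work goes in short steps, Python scripts to look and compute and a tool call to move; the robot and the scene stay as the last step left them, time stands still between calls to the robot, and variables do not carry over. Pictures are saved under pics/ and viewed, on a budget of 10 in all, crops included, one or two more only if the job needs it, and the job is handed in when it is done.

Besides the shell and the picture viewer there is one more tool, called after ">>>" by a JSON object that holds its "fn" and its "kwargs". play_rows: Moves the arm, as the interface text tells. Its arguments: {"type":"object","properties":{"rows":{"type":"array","items":{"type":"object","properties":{"dx":{"type":"number","minimum":-1,"maximum":1},"dy":{"type":"number","minimum":-1,"maximum":1},"dz":{"type":"number","minimum":-1,"maximum":1},"roll":{"type":"number","minimum":-1,"maximum":1},"fingers":{"type":"number"}}}},"grip_force":{"type":"number"}},"required":["rows"]}

```bash
ls; mkdir -p pics; python3 - <<'E'
from workcell import bot, vision
import cv2, numpy as np
s=bot.read_state()
print(s, bot.grip_point_offset)
for n in ("top","side"):
    c=vision.read_camera(n); np.savez(f"{n}0.npz",**c)
    cv2.imwrite(f"pics/{n}0.png",c["pixels"][...,::-1]); print(n,c["fx"],c["fy"],c["cx"],c["cy"],c["R"],c["t"])
E
```

```text
pics
{'time': 0.0, 'q': array([ 1.07609627e+00,  2.64812164e-01,  1.60538377e+00,  6.13601196e-06,
        1.27368810e+00, -3.68858854e-02]), 'joint_vel': array([ 0.00075679,  0.00064535, -0.00069022,  0.00036759, -0.00089648,
        0.0004214 ]), 'joint_torque': array([ 1.30972039e-03, -5.15101254e+01, -3.67319298e+01, -1.52814564e-04,
        1.31420323e-02, -2.32736693e-05]), 'tool_pos': array([0.29798521, 0.60484771, 0.22991698]), 'tcp_rot': array([-0.71273347, -3.05904992,  0.00346982]), 'wrist_force': array([-0.32436153, -0.03605661,  0.35253209]), 'torque': array([-0.02863518,  0.01503226,  0.025022  ]), 'width': 1.002160365408047} 0.0187
top 470.51324623905697 470.51324623905697 317.38117528114185 198.61007987254942 [[-0.0202831  -0.99958478 -0.02046596]
 [-0.99069191  0.02285015 -0.13419168]
 [ 0.13460361  0.01755364 -0.99074403]] [-0.03920602  0.58383549  1.24098059]
side 482.0079926471102 482.0079926471102 319.07496863271956 205.68761716508737 [[ 0.99547774 -0.09483341 -0.00554087]
 [-0.05717557 -0.55155695 -0.83217539]
 [ 0.07586193  0.82872888 -0.55448482]] [-0.55590756  0.04622745  1.10864215]
```

View pics/top0.png

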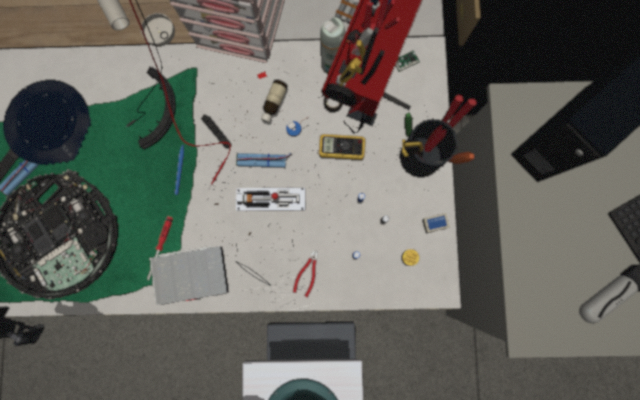

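View pics/side0.png

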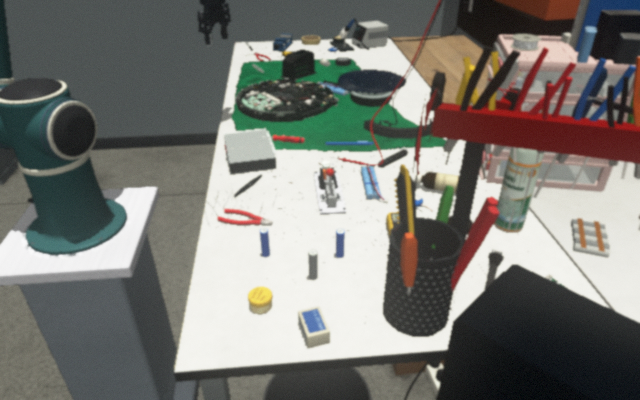

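Top view: jig about (271,199) lying along world y, with cells at (361,198), (384,220) (grey, per the side view) and (355,255). In the side view the blue cells are at (265,243) and (340,243), and grey at (313,265).

```bash
cat > h.py <<'E'
import numpy as np, cv2
def load(n,k=0): return dict(np.load(f"{n}{k}.npz"))
def proj(c,X):
    p=np.atleast_2d(X)@c["R"].T+c["t"]; return np.c_[p[:,0]/p[:,2]*c["fx"]+c["cx"],p[:,1]/p[:,2]*c["fy"]+c["cy"]]
def ray(c,u,v,z):  # world point on plane z
    d=c["R"].T@np.array([(u-c["cx"])/c["fx"],(v-c["cy"])/c["fy"],1]); o=-c["R"].T@c["t"]
    return o+d*(z-o[2])/d[2]
def cloud(c):
    v,u=np.indices(c["depth"].shape); d=c["depth"]
    p=np.stack([(u-c["cx"])/c["fx"]*d,(v-c["cy"])/c["fy"]*d,d],-1)
    return (p-c["t"])@c["R"]
E
python3 - <<'E'
from h import *
t=load("top");s=load("side")
P=cloud(t)
a=cv2.resize(t["pixels"][170:225,225:315],None,fx=8.8,fy=8.8,interpolation=cv2.INTER_CUBIC)[:,:792]
b=cv2.resize(s["pixels"][155:225,300:390],None,fx=0,fy=0,dsize=(144,112)) if 0 else None
cv2.imwrite("pics/jigtop.png",a[...,::-1])
b=cv2.resize(s["pixels"][155:220,290:375],None,fx=9,fy=9,interpolation=cv2.INTER_CUBIC)[:600]
cv2.imwrite("pics/jigside.png",b[...,::-1])
for (u,v) in [(361,198),(384,220),(355,255)]:
    Q=P[v-8:v+9,u-8:u+9].reshape(-1,3); m=Q[:,2]>.055; k=Q[m]
    print(u,v,m.sum(),k.mean(0),(k[:,:2].max(0)+k[:,:2].min(0))/2, ray(t,u,v,.065))
# jig points
Q=P[170:230,225:315]; 
for lo,hi in [(.004,.013),(.03,.04),(.04,.05),(.06,.09)]:
    m=(Q[...,2]>lo)&(Q[...,2]<hi); k=Q[m]
    print(lo,hi,m.sum(),k.mean(0),k.min(0),k.max(0)); 
    if m.sum()>5:print(cv2.minAreaRect((k[:,:2]*1000).astype(np.float32)))
E
```

```text
361 198 40 [ 0.57917645 -0.16717713  0.09682111] [ 0.5010144  -0.12563062] [ 0.57827145 -0.16835208  0.065     ]
384 220 44 [ 0.51327636 -0.21673859  0.17858459] [ 0.47119995 -0.1572918 ] [ 0.51827051 -0.22704513  0.065     ]
355 255 42 [ 0.42774621 -0.14178865  0.21409611] [ 0.42450589 -0.11635028] [ 0.42811567 -0.14775213  0.065     ]
0.004 0.013 1587 [0.58612977 0.07729502 0.00748374] [ 0.50270353 -0.04314085  0.00400309] [0.6752251  0.20834508 0.01299933]
((588.98583984375, 83.91871643066406), (251.98512268066406, 167.24142456054688), 88.77696228027344)
0.03 0.04 278 [0.58925575 0.09506988 0.03536934] [0.57163002 0.00076995 0.03002277] [0.60934342 0.16247861 0.03998437]
((589.7650146484375, 81.57795715332031), (161.43133544921875, 36.969844818115234), 88.83518981933594)
0.04 0.05 117 [0.5890599  0.10655184 0.04369902] [5.74496760e-01 4.74662826e-04 4.00258224e-02] [0.60506044 0.16665525 0.04998742]
((586.9478759765625, 83.69248962402344), (166.53973388671875, 29.28135108947754), 86.30754089355469)
0.06 0.09 47 [0.58898757 0.06088517 0.07768254] [0.57976682 0.05188253 0.06761025] [0.59869804 0.07073768 0.08389425]
((589.59619140625, 61.38249206542969), (17.481151580810547, 18.151185989379883), 29.83701515197754)
```

View pics/jigtop.png

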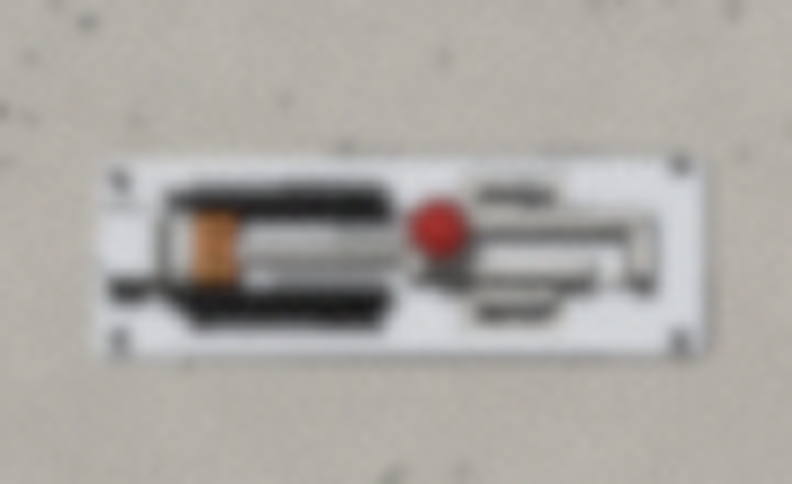

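View pics/jigside.png

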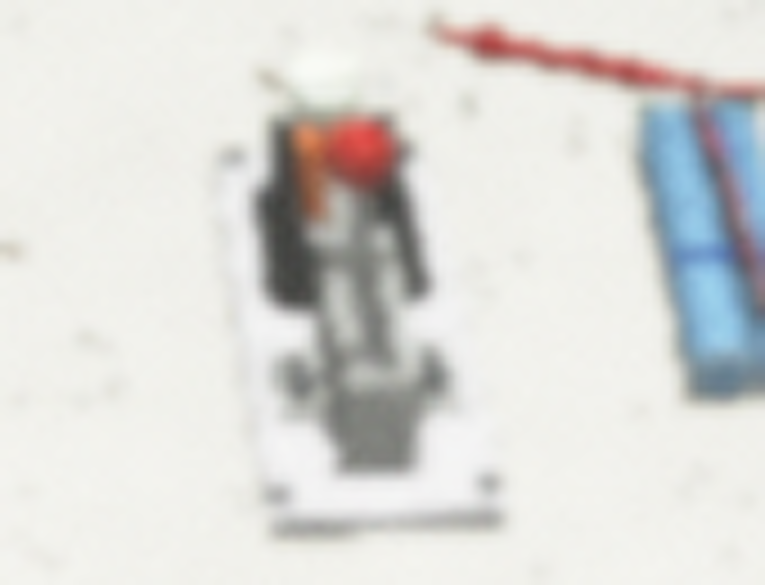

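```bash
python3 - <<'E'
from h import *
t=load("top");s=load("side")
hsv=lambda c:cv2.cvtColor(c["pixels"],cv2.COLOR_RGB2HSV).astype(int)
# base: rectify plane z=8mm at 0.5mm/px, bright
def rect(c,z,x0,x1,y0,y1,st=.0005):
    X,Y=np.meshgrid(np.arange(x0,x1,st),np.arange(y0,y1,st),indexing='ij')
    p=proj(c,np.c_[X.ravel(),Y.ravel(),np.full(X.size,z)]).astype(np.float32).reshape(*X.shape,2)
    return cv2.remap(c["pixels"],p[...,0],p[...,1],cv2.INTER_LINEAR)
for n,c,th in (("top",t,200),("side",s,0)):
    im=rect(c,.008,.53,.65,-.05,.21)
    g=cv2.cvtColor(im,cv2.COLOR_RGB2GRAY)
    if not th: th=None
    print(n,np.percentile(g,[5,25,50,75,95]))
    thv=200 if n=="top" else 240
    m=cv2.morphologyEx((g>thv).astype(np.uint8),cv2.MORPH_CLOSE,np.ones((25,25)))
    k,l,st,_=cv2.connectedComponentsWithStats(m); i=1+st[1:,4].argmax()
    pts=np.argwhere(l==i).astype(np.float32)*.5+[530,-50]
    print(cv2.minAreaRect(pts.astype(np.float32)))
# red knob
for n,c,box in (("top",t,(170,225,225,315)),("side",s,(155,200,310,350))):
    h=hsv(c)[box[0]:box[1],box[2]:box[3]]
    m=((h[...,0]<6)|(h[...,0]>172))&(h[...,1]>150)&(h[...,2]>90)
    v,u=np.nonzero(m); v=v+box[0];u=u+box[2]; print(n,"knob",m.sum(),u.mean(),v.mean(),ray(c,u.mean(),v.mean(),.07),u.min(),u.max(),v.min(),v.max())
# side cells
k=0
h=hsv(s)
P=cloud(s)
for b in ((225,265,255,275),(225,265,330,350),(245,285,303,323)):
    hh=h[b[0]:b[1],b[2]:b[3]]
    m=(hh[...,2]<190)
    k_,l,st,ce=cv2.connectedComponentsWithStats(m.astype(np.uint8)); i=1+st[1:,4].argmax()
    x,y,w,hg,a=st[i]; u=b[2]+x+(w-1)/2; print("cell",x+b[2],y+b[0],w,hg,a,ce[i]+[b[2],b[0]],ray(s,u,y+b[0]+hg,0))
h=hsv(t)
for (u,v) in [(361,198),(384,220),(355,255)]:
    w=t["pixels"][v-6:v+7,u-7:u+8]; print(cv2.cvtColor(w,cv2.COLOR_RGB2GRAY))
E
```

```text
top [ 85. 169. 175. 177. 203.]
((589.9442749023438, 35.330623626708984), (95.76496887207031, 57.609283447265625), 88.27734375)
side [105. 187. 238. 240. 241.]
((589.75, 28.75), (157.5, 119.5), 90.0)
top knob 15 274.53333333333336 195.86666666666667 [0.588625   0.06145698 0.07      ] 273 276 194 198
side knob 24 329.375 171.04166666666666 [0.59063655 0.06976443 0.07      ] 326 332 169 173
cell 260 232 10 25 213 [264.50234742 244.51173709] [ 0.42848363 -0.15591735  0.        ]
cell 334 233 11 25 206 [339.37378641 245.46116505] [ 0.58361366 -0.17500747  0.        ]
cell 307 254 11 26 237 [312.59493671 266.76793249] [ 0.52186533 -0.23646484  0.        ]
[[177 177 177 176 175 172 168 159 159 165 171 174 175 175 177]
 [176 176 176 173 170 166 163 155 155 161 164 171 175 175 177]
 [177 176 173 170 162 165 176 177 177 173 163 169 173 174 175]
 [177 178 176 161 154 166 186 191 190 181 166 164 170 176 176]
 [178 178 170 153 139 156 181 190 188 181 167 165 173 176 177]
 [177 175 162 137 117 142 169 181 176 172 166 167 174 175 174]
 [176 173 156 120  90 111 140 151 146 150 160 168 174 177 177]
 
[... 1317 characters left out ...]
8 178]
 [177 175 176 175 170 162 158 155 161 164 165 171 176 176 177]
 [175 176 174 169 159 145 146 161 172 175 171 171 171 176 177]
 [175 177 174 162 138 130 147 175 190 189 183 173 169 174 175]
 [175 174 172 156 123 121 155 186 196 197 185 167 162 171 173]
 [178 174 170 153 117 115 158 186 196 191 178 162 158 167 172]
 [177 175 172 153 116 110 147 173 182 181 167 157 163 171 175]
 [177 176 170 157 125 103 118 139 151 158 157 158 166 172 174]
 [177 175 172 165 144 114 102 110 124 145 158 165 168 170 174]
 [174 174 175 168 156 136 123 124 134 153 165 171 170 172 172]
 [176 175 174 172 167 159 157 155 160 166 172 171 172 170 173]
 [177 175 175 174 174 172 172 170 171 174 174 174 173 172 174]]
```

```bash
python3 - <<'E'
from h import *
t=load("top");s=load("side")
X0,Y0,st=.53,-.05,.0005
def rect(c,z):
    X,Y=np.meshgrid(np.arange(X0,.65,st),np.arange(Y0,.21,st),indexing='ij')
    p=proj(c,np.c_[X.ravel(),Y.ravel(),np.full(X.size,z)]).astype(np.float32).reshape(*X.shape,2)
    return cv2.GaussianBlur(cv2.cvtColor(cv2.remap(c["pixels"],p[...,0],p[...,1],cv2.INTER_CUBIC),cv2.COLOR_RGB2GRAY),(0,0),2).astype(float)
g=rect(t,.008)
def cross(p,thr): # first/last crossing subpixel
    i=np.nonzero(p>thr)[0]; a,b=i[0],i[-1]
    return a-(p[a]-thr)/(p[a]-p[a-1]), b+(p[b]-thr)/(p[b]-p[b+1])
yy=np.arange(0,.17,.01); E=[]
for y in yy:
    p=g[:,int(round((y-Y0)/st))]; a,b=cross(p,190); E.append((X0+a*st,X0+b*st))
E=np.array(E); print(np.c_[yy,E,E[:,1]-E[:,0],E.mean(1)].round(4))
for x in (.565,.57,.575,.58,.59,.6,.605,.61,.615):
    p=g[int(round((x-X0)/st))]; a,b=cross(p,190); print(x,round(Y0+a*st,4),round(Y0+b*st,4),round((b-a)*st,4),round(Y0+(a+b)/2*st,4))
E
```

```text
[[0.     0.5591 0.6188 0.0597 0.589 ]
 [0.01   0.5588 0.6196 0.0609 0.5892]
 [0.02   0.5595 0.6191 0.0596 0.5893]
 [0.03   0.5597 0.5676 0.0079 0.5637]
 [0.04   0.5599 0.589  0.0291 0.5744]
 [0.05   0.5602 0.5647 0.0044 0.5625]
 [0.06   0.5605 0.6203 0.0598 0.5904]
 [0.07   0.5605 0.6208 0.0603 0.5907]
 [0.08   0.5607 0.6209 0.0602 0.5908]
 [0.09   0.6174 0.6205 0.0031 0.6189]
 [0.1    0.618  0.6202 0.0022 0.6191]
 [0.11   0.6182 0.6225 0.0043 0.6204]
 [0.12   0.562  0.623  0.061  0.5925]
 [0.13   0.6178 0.6238 0.006  0.6208]
 [0.14   0.5622 0.6238 0.0616 0.593 ]
 [0.15   0.5617 0.6238 0.0622 0.5928]
 [0.16   0.561  0.6235 0.0625 0.5923]]
0.565 -0.004 0.1652 0.1692 0.0806
0.57 -0.0133 0.1783 0.1915 0.0825
0.575 -0.0134 0.178 0.1914 0.0823
0.58 -0.0136 -0.0028 0.0108 -0.0082
0.59 -0.0142 0.1758 0.19 0.0808
0.6 -0.0145 0.1788 0.1932 0.0821
0.605 -0.0144 0.1773 0.1916 0.0814
0.61 -0.0142 0.1648 0.1789 0.0753
0.615 -0.0037 0.1651 0.1688 0.0807
```

>>> {"fn": "play_rows", "kwargs": {"rows": [{"roll":-1},{"roll":-1},{"roll":-1},{"roll":-1},{"roll":-1},{"roll":-1},{"roll":-0.18}]}}

```text
validation failed for argument at $.ro...
```

>>> {"fn": "play_rows", "kwargs": {"rows": [{"dx":-0.48,"dy":-0.84,"dz":0.17},{"dx":-0.48,"dy":-0.84,"dz":0.17},{"dx":-0.48,"dy":-0.84,"dz":0.17},{"dx":-0.48,"dy":-0.84,"dz":0.17},{"dx":-0.48,"dy":-0.84,"dz":0.17},{"dx":-0.48,"dy":-0.84,"dz":0.17},{"dx":-0.48,"dy":-0.84,"dz":0.17},{"dx":-0.48,"dy":-0.84,"dz":0.17},{"dx":-0.48,"dy":-0.84,"dz":0.17},{"dx":-0.48,"dy":-0.84,"dz":0.17},{"dx":-0.48,"dy":-0.84,"dz":0.17},{"dx":-0.48,"dy":-0.84,"dz":0.17},{"dx":-0.48,"dy":-0.84,"dz":0.17},{"dx":-0.48,"dy":-0.84,"dz":0.17},{"dx":-0.48,"dy":-0.84,"dz":0.17},{"dx":-0.44,"dy":-0.7,"dz":0.17},{},{}]}}

```text
validation failed for argument at $.ro...
```

>>> {"fn": "play_rows", "kwargs": {"rows": [{"dx":0,"dy":0,"dz":0,"roll":-1,"fingers":0},{"dx":0,"dy":0,"dz":0,"roll":-1,"fingers":0},{"dx":0,"dy":0,"dz":0,"roll":-1,"fingers":0},{"dx":0,"dy":0,"dz":0,"roll":-1,"fingers":0},{"dx":0,"dy":0,"dz":0,"roll":-1,"fingers":0},{"dx":0,"dy":0,"dz":0,"roll":-1,"fingers":0},{"dx":0,"dy":0,"dz":0,"roll":-0.18,"fingers":0},{"dx":0,"dy":0,"dz":0,"roll":0,"fingers":0}], "grip_force": 40}}

```text
time: 0.77
tool_pos: [0.2982, 0.6052, 0.2307]
tcp_rot: [-0.043, -3.141, 0.001]
wrist_force: [-0.2, 0.7, -0.1]
width: 0.998
```

>>> {"fn": "play_rows", "kwargs": {"rows": [{"dx":-0.48,"dy":-0.84,"dz":0.17,"roll":0,"fingers":0},{"dx":-0.48,"dy":-0.84,"dz":0.17,"roll":0,"fingers":0},{"dx":-0.48,"dy":-0.84,"dz":0.17,"roll":0,"fingers":0},{"dx":-0.48,"dy":-0.84,"dz":0.17,"roll":0,"fingers":0},{"dx":-0.48,"dy":-0.84,"dz":0.17,"roll":0,"fingers":0},{"dx":-0.48,"dy":-0.84,"dz":0.17,"roll":0,"fingers":0},{"dx":-0.48,"dy":-0.84,"dz":0.17,"roll":0,"fingers":0},{"dx":-0.48,"dy":-0.84,"dz":0.17,"roll":0,"fingers":0},{"dx":-0.48,"dy":-0.84,"dz":0.17,"roll":0,"fingers":0},{"dx":-0.48,"dy":-0.84,"dz":0.17,"roll":0,"fingers":0},{"dx":-0.48,"dy":-0.84,"dz":0.17,"roll":0,"fingers":0},{"dx":-0.48,"dy":-0.84,"dz":0.17,"roll":0,"fingers":0},{"dx":-0.48,"dy":-0.84,"dz":0.17,"roll":0,"fingers":0},{"dx":-0.48,"dy":-0.84,"dz":0.17,"roll":0,"fingers":0},{"dx":-0.48,"dy":-0.84,"dz":0.17,"roll":0,"fingers":0},{"dx":-0.44,"dy":-0.78,"dz":0.17,"roll":0,"fingers":0},{"dx":0,"dy":0,"dz":0,"roll":0,"fingers":0},{"dx":0,"dy":0,"dz":0,"roll":0,"fingers":0}]}}

```text
time: 2.27
tool_pos: [0.5899, 0.0605, 0.1217]
tcp_rot: [-0.05, -3.14, 0.0]
wrist_force: [0.3, 1.2, -0.4]
width: 1.003
```

>>> {"fn": "play_rows", "kwargs": {"rows": [{"dx":0,"dy":0,"dz":0.6,"roll":0,"fingers":0},{"dx":0,"dy":0,"dz":0.6,"roll":0,"fingers":0},{"dx":0,"dy":0,"dz":0.54,"roll":0,"fingers":0.4},{"dx":0,"dy":0,"dz":0,"roll":0,"fingers":0.6},{"dx":0,"dy":0,"dz":0,"roll":0,"fingers":0.6},{"dx":0,"dy":0,"dz":0,"roll":0,"fingers":0.6},{"dx":0,"dy":0,"dz":0,"roll":0,"fingers":0.6}]}}

```text
time: 2.85
tool_pos: [0.5912, 0.0632, 0.0549]
tcp_rot: [0.04, 3.138, 0.001]
wrist_force: [0.2, -0.1, -0.3]
width: 0.396
```

```bash
python3 - <<'E'
from workcell import vision
import cv2
c=vision.read_camera("side"); b=cv2.resize(c["pixels"][140:220,280:380],None,fx=7,fy=7,interpolation=cv2.INTER_CUBIC)
cv2.imwrite("pics/grab.png",b[...,::-1])
E
```

```text
(no output)
```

View pics/grab.png

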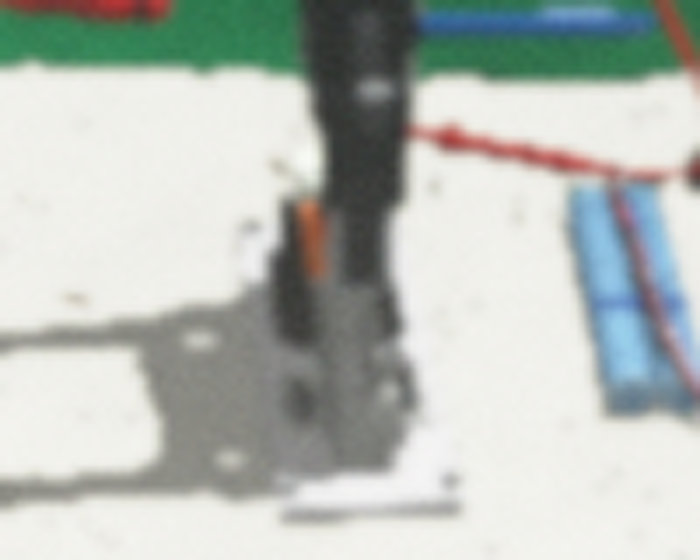

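The side view shows the finger covering the knob at about (365,230) in the crop, lined up with the handle. Now closing fully.

>>> {"fn": "play_rows", "kwargs": {"rows": [{"dx":0,"dy":0,"dz":0,"roll":0,"fingers":1},{"dx":0,"dy":0,"dz":0,"roll":0,"fingers":1},{"dx":0,"dy":0,"dz":0,"roll":0,"fingers":1},{"dx":0,"dy":0,"dz":0,"roll":0,"fingers":1},{"dx":0,"dy":0,"dz":0,"roll":0,"fingers":1}]}}

```text
time: 3.32
tool_pos: [0.5911, 0.0621, 0.0545]
tcp_rot: [0.042, 3.138, -0.0]
wrist_force: [0.1, -0.9, 6.1]
width: 0.203
```

```bash
python3 -c "
from workcell import bot
s=bot.read_state();print(s['time'],s['tool_pos'],s['tcp_rot'],s['wrist_force'],s['width'])"
```

```text
3.3167 [0.59114071 0.06213327 0.05449058] [ 4.15901122e-02  3.13839418e+00 -2.69115030e-04] [ 0.13163554 -0.85200555  6.08936099] 0.202941775935006
```

>>> {"fn": "play_rows", "kwargs": {"rows": [{"dx":0,"dy":0,"dz":0,"roll":0,"fingers":0.6},{"dx":0,"dy":0,"dz":0.13,"roll":0,"fingers":0.6},{"dx":0,"dy":0,"dz":0,"roll":0,"fingers":0.6},{"dx":0,"dy":0,"dz":0,"roll":0,"fingers":1},{"dx":0,"dy":0,"dz":0,"roll":0,"fingers":1},{"dx":0,"dy":0,"dz":0,"roll":0,"fingers":1},{"dx":0,"dy":0,"dz":0,"roll":0,"fingers":1}]}}

```text
time: 3.9
tool_pos: [0.5891, 0.0623, 0.047]
tcp_rot: [-0.041, -3.14, 0.0]
wrist_force: [-0.3, -0.3, -2.8]
width: 0.209
```

>>> {"fn": "play_rows", "kwargs": {"rows": [{"dx":0,"dy":0,"dz":0,"roll":0,"fingers":0.65},{"dx":0,"dy":0,"dz":-0.06,"roll":0,"fingers":0.65},{"dx":0,"dy":0,"dz":0,"roll":0,"fingers":0.65},{"dx":0,"dy":0,"dz":0,"roll":0,"fingers":1},{"dx":0,"dy":0,"dz":0,"roll":0,"fingers":1},{"dx":0,"dy":0,"dz":0,"roll":0,"fingers":1},{"dx":0,"dy":0,"dz":0,"roll":0,"fingers":1}]}}

```text
time: 4.48
tool_pos: [0.5904, 0.0622, 0.0508]
tcp_rot: [0.041, 3.14, -0.0]
wrist_force: [0.1, -1.5, 3.5]
width: 0.203
```

>>> {"fn": "play_rows", "kwargs": {"rows": [{"dx":0,"dy":-0.1,"dz":0.03,"roll":0,"fingers":1},{"dx":0,"dy":-0.1,"dz":0,"roll":0,"fingers":1},{"dx":0,"dy":-0.1,"dz":0,"roll":0,"fingers":1},{"dx":0,"dy":-0.1,"dz":0,"roll":0,"fingers":1},{"dx":0,"dy":-0.1,"dz":0,"roll":0,"fingers":1}], "grip_force": 60}}

```text
time: 4.9
tool_pos: [0.5909, 0.044, 0.0504]
tcp_rot: [0.043, 3.138, 0.005]
wrist_force: [1.3, 5.2, 7.0]
width: 0.193
```

>>> {"fn": "play_rows", "kwargs": {"rows": [{"dx":0,"dy":-0.1,"dz":0,"roll":0,"fingers":1},{"dx":0,"dy":-0.1,"dz":0,"roll":0,"fingers":1},{"dx":0,"dy":-0.1,"dz":0,"roll":0,"fingers":1},{"dx":0,"dy":-0.1,"dz":0,"roll":0,"fingers":1},{"dx":0,"dy":-0.1,"dz":0,"roll":0,"fingers":1},{"dx":0,"dy":0,"dz":0,"roll":0,"fingers":1}]}}

```text
time: 5.4
tool_pos: [0.5903, 0.0238, 0.0504]
tcp_rot: [0.043, 3.138, 0.005]
wrist_force: [0.3, 6.0, 7.4]
width: 0.198
```

>>> {"fn": "play_rows", "kwargs": {"rows": [{"dx":0,"dy":-0.05,"dz":0,"roll":0,"fingers":1},{"dx":0,"dy":-0.05,"dz":0,"roll":0,"fingers":1},{"dx":0,"dy":-0.05,"dz":0,"roll":0,"fingers":1},{"dx":0,"dy":-0.05,"dz":0,"roll":0,"fingers":1},{"dx":0,"dy":0,"dz":0,"roll":0,"fingers":1}]}}

```text
time: 5.82
tool_pos: [0.5901, 0.0162, 0.0504]
tcp_rot: [0.043, 3.138, 0.005]
wrist_force: [1.0, 6.7, 6.7]
width: 0.195
```

>>> {"fn": "play_rows", "kwargs": {"rows": [{"dx":0,"dy":-0.03,"dz":0,"roll":0,"fingers":1},{"dx":0,"dy":-0.03,"dz":0,"roll":0,"fingers":1},{"dx":0,"dy":0,"dz":0,"roll":0,"fingers":1}]}}

```text
time: 6.07
tool_pos: [0.59, 0.014, 0.0504]
tcp_rot: [0.043, 3.138, 0.005]
wrist_force: [0.9, 6.3, 7.4]
width: 0.195
```

>>> {"fn": "play_rows", "kwargs": {"rows": [{"dx":0,"dy":-0.03,"dz":0,"roll":0,"fingers":1},{"dx":0,"dy":-0.03,"dz":0,"roll":0,"fingers":1},{"dx":0,"dy":0,"dz":0,"roll":0,"fingers":1}]}}

```text
time: 6.32
tool_pos: [0.5899, 0.0116, 0.0504]
tcp_rot: [0.043, 3.138, 0.005]
wrist_force: [1.5, 6.3, 7.5]
width: 0.193
```

>>> {"fn": "play_rows", "kwargs": {"rows": [{"dx":0,"dy":-0.03,"dz":0,"roll":0,"fingers":1},{"dx":0,"dy":-0.03,"dz":0,"roll":0,"fingers":1},{"dx":0,"dy":0,"dz":0,"roll":0,"fingers":1}]}}

```text
time: 6.57
tool_pos: [0.5899, 0.01, 0.0504]
tcp_rot: [0.044, 3.138, 0.007]
wrist_force: [-0.2, 9.8, 5.4]
width: 0.194
```

>>> {"fn": "play_rows", "kwargs": {"rows": [{"dx":0,"dy":-0.03,"dz":0,"roll":0,"fingers":1},{"dx":0,"dy":0,"dz":0,"roll":0,"fingers":1},{"dx":0,"dy":0,"dz":0,"roll":0,"fingers":1}]}}

```text
time: 6.82
tool_pos: [0.5898, 0.0098, 0.0504]
tcp_rot: [0.044, 3.138, 0.009]
wrist_force: [0.5, 12.8, 7.0]
width: 0.194
```

>>> {"fn": "play_rows", "kwargs": {"rows": [{"dx":0,"dy":0.02,"dz":0,"roll":0,"fingers":1},{"dx":0.097,"dy":0,"dz":0.008,"roll":0,"fingers":1},{"dx":0.097,"dy":0,"dz":0.008,"roll":0,"fingers":1},{"dx":0,"dy":0,"dz":0,"roll":0,"fingers":1}]}}

```text
time: 7.15
tool_pos: [0.5808, 0.0101, 0.0495]
tcp_rot: [0.043, 3.14, 0.007]
wrist_force: [-1.6, 9.9, 9.1]
width: 0.196
```

>>> {"fn": "play_rows", "kwargs": {"rows": [{"dx":0.095,"dy":0,"dz":0.025,"roll":0,"fingers":1},{"dx":0.095,"dy":0,"dz":0.025,"roll":0,"fingers":1},{"dx":0.089,"dy":0,"dz":0.04,"roll":0,"fingers":1},{"dx":0.089,"dy":0,"dz":0.04,"roll":0,"fingers":1},{"dx":0,"dy":0,"dz":0,"roll":0,"fingers":1}]}}

```text
time: 7.57
tool_pos: [0.5639, 0.0104, 0.0428]
tcp_rot: [-0.043, -3.138, -0.007]
wrist_force: [-1.9, 10.5, 4.9]
width: 0.192
```

>>> {"fn": "play_rows", "kwargs": {"rows": [{"dx":0.08,"dy":0,"dz":0.055,"roll":0,"fingers":1},{"dx":0.08,"dy":0,"dz":0.055,"roll":0,"fingers":1},{"dx":0.06,"dy":0,"dz":0.065,"roll":0,"fingers":1},{"dx":0,"dy":0,"dz":0,"roll":0,"fingers":1}]}}

```text
time: 7.9
tool_pos: [0.5548, 0.0105, 0.035]
tcp_rot: [-0.043, -3.137, -0.007]
wrist_force: [-3.4, 11.0, 2.1]
width: 0.196
```

>>> {"fn": "play_rows", "kwargs": {"rows": [{"dx":0,"dy":0.04,"dz":0,"roll":0,"fingers":1},{"dx":0,"dy":0.04,"dz":0,"roll":0,"fingers":1},{"dx":0,"dy":0.04,"dz":0,"roll":0,"fingers":1},{"dx":0,"dy":0,"dz":0,"roll":0,"fingers":1}]}}

```text
time: 8.23
tool_pos: [0.555, 0.0147, 0.0352]
tcp_rot: [-0.042, -3.137, -0.005]
wrist_force: [-2.3, 7.0, 2.8]
width: 0.194
```

>>> {"fn": "play_rows", "kwargs": {"rows": [{"dx":0,"dy":0.03,"dz":0,"roll":0,"fingers":1},{"dx":0,"dy":0.03,"dz":0,"roll":0,"fingers":1},{"dx":0,"dy":0,"dz":0,"roll":0,"fingers":1}]}}

```text
time: 8.48
tool_pos: [0.5552, 0.0152, 0.0353]
tcp_rot: [-0.041, -3.137, -0.0]
wrist_force: [-5.3, 2.0, 4.5]
width: 0.195
```

>>> {"fn": "play_rows", "kwargs": {"rows": [{"dx":0,"dy":0.01,"dz":0,"roll":0,"fingers":0.9},{"dx":0,"dy":0,"dz":0,"roll":0,"fingers":0.6},{"dx":0,"dy":0,"dz":0,"roll":0,"fingers":0.6},{"dx":0,"dy":0,"dz":-0.3,"roll":0,"fingers":0.6},{"dx":0,"dy":0,"dz":-1,"roll":0,"fingers":0.6},{"dx":0,"dy":0,"dz":-1,"roll":0,"fingers":0.4},{"dx":0,"dy":0,"dz":-1,"roll":0,"fingers":0.2},{"dx":0,"dy":-0.5,"dz":0,"roll":0,"fingers":0},{"dx":0,"dy":-1,"dz":0,"roll":0,"fingers":0},{"dx":0,"dy":-1,"dz":0,"roll":0,"fingers":0},{"dx":0,"dy":-1,"dz":0,"roll":0,"fingers":0},{"dx":0,"dy":0,"dz":0,"roll":0,"fingers":0}]}}

```text
time: 9.48
tool_pos: [0.5541, -0.1312, 0.1698]
tcp_rot: [0.049, 3.138, -0.007]
wrist_force: [-0.1, 0.5, 0.2]
width: 0.999
```

```bash
python3 - <<'E'
from workcell import bot,vision
import cv2,numpy as np
c=vision.read_camera("side"); d=vision.read_camera("top"); np.savez("side1.npz",**c); np.savez("top1.npz",**d)
b=cv2.resize(c["pixels"][155:220,290:375],(520,398),interpolation=cv2.INTER_CUBIC)
a=cv2.resize(d["pixels"][170:228,225:330],None,fx=7,fy=7,interpolation=cv2.INTER_CUBIC)
o=np.zeros((600,735,3),np.uint8); 
b=cv2.resize(b,(253,194)); o[:406,:735]=a; o[406:600,:253]=b
cv2.imwrite("pics/latched.png",o[...,::-1])
s=bot.read_state();print(s['tool_pos'],s['tcp_rot'],s['q'])
E
```

```text
[ 0.55389556 -0.12642675  0.16909383] [ 4.71002478e-02  3.13951140e+00 -1.93225646e-04] [-2.68439451e-01  1.09664775e-01  1.90406016e+00  3.47941603e-04
  1.12616411e+00 -1.80938259e+00]
```

View pics/latched.png

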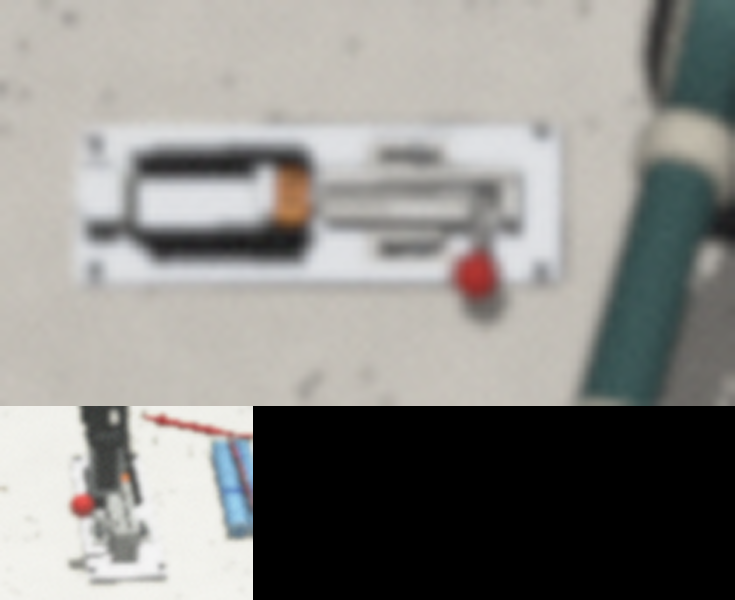

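The latched picture shows the knob down at (476,274), the stem in the notch at about (485,215), and the carriage held back at (292,197). Next is the turn for the cells.

>>> {"fn": "play_rows", "kwargs": {"rows": [{"dx":0,"dy":0,"dz":0,"roll":1,"fingers":0},{"dx":0,"dy":0,"dz":0,"roll":1,"fingers":0},{"dx":0,"dy":0,"dz":0,"roll":1,"fingers":0},{"dx":0,"dy":0,"dz":0,"roll":1,"fingers":0},{"dx":0,"dy":0,"dz":0,"roll":1,"fingers":0},{"dx":0,"dy":0,"dz":0,"roll":1,"fingers":0},{"dx":0,"dy":0,"dz":0,"roll":1,"fingers":0},{"dx":0,"dy":0,"dz":0,"roll":1,"fingers":0},{"dx":0,"dy":0,"dz":0,"roll":1,"fingers":0},{"dx":0,"dy":0,"dz":0,"roll":1,"fingers":0},{"dx":0,"dy":0,"dz":0,"roll":1,"fingers":0},{"dx":0,"dy":0,"dz":0,"roll":1,"fingers":0},{"dx":0,"dy":0,"dz":0,"roll":1,"fingers":0},{"dx":0,"dy":0,"dz":0,"roll":1,"fingers":0},{"dx":0,"dy":0,"dz":0,"roll":1,"fingers":0},{"dx":0,"dy":0,"dz":0,"roll":1,"fingers":0},{"dx":0,"dy":0,"dz":0,"roll":1,"fingers":0},{"dx":0,"dy":0,"dz":0,"roll":1,"fingers":0},{"dx":0,"dy":0,"dz":0,"roll":1,"fingers":0},{"dx":0,"dy":0,"dz":0,"roll":1,"fingers":0}]}}

```text
time: 11.25
tool_pos: [0.5538, -0.1229, 0.1685]
tcp_rot: [2.053, 2.378, 0.001]
wrist_force: [0.1, -0.2, -0.0]
width: 0.999
```

>>> {"fn": "play_rows", "kwargs": {"rows": [{"dx":0,"dy":0,"dz":0,"roll":1,"fingers":0},{"dx":0,"dy":0,"dz":0,"roll":1,"fingers":0},{"dx":0,"dy":0,"dz":0,"roll":0.45,"fingers":0},{"dx":-0.5,"dy":0.36,"dz":0,"roll":0,"fingers":0},{"dx":-0.56,"dy":0.36,"dz":0,"roll":0,"fingers":0},{"dx":0,"dy":0,"dz":0,"roll":0,"fingers":0},{"dx":0,"dy":0,"dz":0,"roll":0,"fingers":0}]}}

```text
time: 11.83
tool_pos: [0.5822, -0.1671, 0.1684]
tcp_rot: [2.246, 2.196, 0.001]
wrist_force: [-0.1, 0.5, 1.0]
width: 0.999
```

>>> {"fn": "play_rows", "kwargs": {"rows": [{"dx":-0.02,"dy":0.05,"dz":0.9,"roll":0,"fingers":0},{"dx":0,"dy":0,"dz":0.9,"roll":0,"fingers":0},{"dx":0,"dy":0,"dz":0.9,"roll":0,"fingers":0},{"dx":0,"dy":0,"dz":0.58,"roll":0,"fingers":0.4},{"dx":0,"dy":0,"dz":0,"roll":0,"fingers":0.7},{"dx":0,"dy":0,"dz":0,"roll":0,"fingers":1},{"dx":0,"dy":0,"dz":0,"roll":0,"fingers":1},{"dx":0,"dy":0,"dz":0,"roll":0,"fingers":1},{"dx":0,"dy":0,"dz":0,"roll":0,"fingers":1},{"dx":0,"dy":0,"dz":0,"roll":0,"fingers":1}], "grip_force": 40}}

```text
time: 12.67
tool_pos: [0.5855, -0.1691, 0.0397]
tcp_rot: [2.244, 2.193, 0.004]
wrist_force: [0.3, 0.0, 5.6]
width: 0.199
```

>>> {"fn": "play_rows", "kwargs": {"rows": [{"dx":0,"dy":0,"dz":-0.5,"roll":0,"fingers":1},{"dx":0,"dy":0,"dz":-0.8,"roll":0,"fingers":1},{"dx":0,"dy":0,"dz":-0.7,"roll":0,"fingers":1},{"dx":0.4,"dy":0,"dz":0,"roll":0,"fingers":1},{"dx":0.75,"dy":0,"dz":0,"roll":0,"fingers":1},{"dx":0.9,"dy":0,"dz":0,"roll":0,"fingers":1},{"dx":0.9,"dy":0,"dz":0,"roll":0,"fingers":1},{"dx":0.9,"dy":0,"dz":0,"roll":0,"fingers":1},{"dx":0.9,"dy":0,"dz":0,"roll":0,"fingers":1},{"dx":0.9,"dy":0,"dz":0,"roll":0,"fingers":1},{"dx":0.9,"dy":0,"dz":0,"roll":0,"fingers":1},{"dx":0.7,"dy":0,"dz":0,"roll":0,"fingers":1},{"dx":0.4,"dy":0,"dz":0,"roll":0,"fingers":1},{"dx":0,"dy":0,"dz":0,"roll":0,"fingers":1},{"dx":0,"dy":0,"dz":0,"roll":0,"fingers":1},{"dx":0,"dy":0,"dz":0,"roll":0,"fingers":1},{"dx":0,"dy":0,"dz":0,"roll":0,"fingers":1}]}}

```text
time: 14.08
tool_pos: [0.5904, 0.1362, 0.1171]
tcp_rot: [2.248, 2.194, -0.0]
wrist_force: [-1.0, 0.1, 0.3]
width: 0.197
```

```bash
python3 - <<'E'
from workcell import bot,vision
import cv2,numpy as np
c=vision.read_camera("side"); d=vision.read_camera("top"); np.savez("side2.npz",**c); np.savez("top2.npz",**d)
s=bot.read_state();print(s['tool_pos'],s['tcp_rot'],s['wrist_force'])
a=cv2.resize(c["pixels"][110:220,270:400],None,fx=5,fy=5,interpolation=cv2.INTER_CUBIC)
cv2.imwrite("pics/over.png",a[...,::-1])
E
```

```text
[0.59038356 0.13609799 0.1169608 ] [ 2.24830570e+00  2.19400252e+00 -1.79236859e-04] [ 0.75270212  0.00960733 -1.39831655]
```

View pics/over.png

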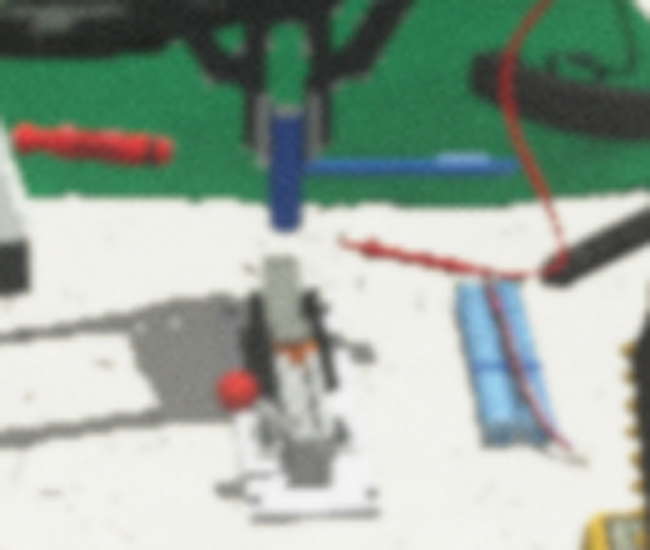

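The cell hangs upright in the grip at crop (285,165), above the open track. The follower is at (297,350) and the knob is down at (238,390).

```bash
python3 - <<'E'
from h import *
s=load("side",2); px=s["pixels"].astype(int)
h=cv2.cvtColor(s["pixels"],cv2.COLOR_RGB2HSV).astype(int)
m=(h[...,0]>105)&(h[...,0]<130)&(h[...,1]>120); m[:130]=0;m[160:]=0;m[:,:320]=0;m[:,334:]=0
v,u=np.nonzero(m); print(u.min(),u.max(),v.min(),v.max(),u.mean())
for r in range(140,156,3):
    w=px[r,318:337].sum(1); print(r,w)
o=-s["R"].T@s["t"]; print("cam",o)
print("bottom",ray(s,u.mean(),v.max()+.5,.077))
# predicted pixel of cell axis for jig-centre at z .077/.12
for z in (.077,.11): print(proj(s,[[.5904,.1362,z],[.5924,.1375,z]]))
# walls rows: dark profile across track at jig x=45, top z .035
for jx in (10,25,40):
    P=[[.5928-.026*jx/1000+y*.9997/1000,.1525-jx/1000-.026*y/1000,.035] for y in (-18,-14,0,14,18)]
    q=proj(s,P); r=int(round(q[2,1])); print(jx,q.round(1).tolist()); print(px[r,315:342].sum(1))
E
```

```text
324 333 134 154 327.13461538461536
140 [266 259 265 293 316 280 226 222 222 234 240 208 219 243 287 299 268 252
 240]
143 [242 246 263 300 322 284 246 234 238 230 238 223 249 266 280 296 296 301
 310]
146 [257 259 258 254 245 243 227 233 250 244 231 227 232 247 240 236 237 237
 239]
149 [330 307 290 287 278 262 242 224 231 245 236 239 248 266 286 267 263 265
 256]
152 [701 698 698 685 652 527 357 253 243 241 252 330 471 611 665 633 601 616
 639]
155 [712 711 711 706 693 620 495 375 324 322 352 451 581 685 707 708 709 713
 709]
cam [ 0.47193295 -0.9459853   0.65011437]
bottom [0.59311856 0.14284653 0.077     ]
[[326.35448801 155.76627634]
 [327.0821647  155.48920078]]
[[326.39187761 144.02634615]
 [327.13055193 143.75702772]]
10 [[320.0, 169.2], [321.5, 169.2], [326.9, 169.0], [332.2, 168.8], [333.8, 168.7]]
[454 500 546 532 445 324 293 364 429 461 479 471 474 460 416 330 249 265
 404 567 666 697 713 714 714 715 711]
25 [[320.4, 172.1], [321.9, 172.0], [327.3, 171.8], [332.8, 171.6], [334.3, 171.6]]
[319 312 344 345 310 226 206 264 375 450 473 476 466 453 390 292 214 193
 244 354 507 639 698 711 713 712 715]
40 [[320.8, 175.0], [322.4, 175.0], [327.8, 174.7], [333.3, 174.5], [334.9, 174.5]]
[387 383 346 308 254 204 189 215 299 377 430 459 469 471 467 435 381 293
 243 353 535 648 684 696 702 707 711]
```

```bash
python3 - <<'E'
from h import *
s=load("side",2); P=cloud(s)
for r in range(142,155,2): print(r,P[r,325:329].round(4).tolist())
s=load("side",1);P=cloud(s)
s0=load("side",0);P0=cloud(s0)
print("cells before: A,B")
for u,v in ((339,245),(264,245)): print(np.median(P0[v-4:v+4,u-1:u+2].reshape(-1,3),0))
# end stop top z .045 & floor
t=load("top",1);Q=cloud(t)
for y in np.arange(.09,.18,.003):
    p=proj(t,[[.5925,y,.02]])[0].round().astype(int); print(round(y,3),Q[p[1]-1:p[1]+2,p[0]].mean(0).round(4),t["pixels"][p[1],p[0]])
E
```

```text
142 [[0.5864, 0.1311, 0.1183], [0.5883, 0.1264, 0.1205], [0.5909, 0.1267, 0.1202], [0.5937, 0.1295, 0.1187]]
144 [[0.5863, 0.1307, 0.113], [0.5889, 0.1314, 0.1125], [0.5913, 0.1305, 0.1128], [0.5936, 0.1289, 0.1135]]
146 [[0.5863, 0.1309, 0.1074], [0.5889, 0.1309, 0.1072], [0.5911, 0.1289, 0.1081], [0.5934, 0.1269, 0.109]]
148 [[0.5863, 0.1308, 0.1019], [0.5889, 0.1311, 0.1016], [0.591, 0.1276, 0.1033], [0.5939, 0.1308, 0.1015]]
150 [[0.5865, 0.1323, 0.0955], [0.5883, 0.1255, 0.0989], [0.5912, 0.1289, 0.097], [0.5937, 0.1292, 0.0967]]
152 [[0.5861, 0.1285, 0.0919], [0.5887, 0.1291, 0.0914], [0.5912, 0.1289, 0.0914], [0.5934, 0.1264, 0.0926]]
154 [[0.5866, 0.1328, 0.084], [0.5888, 0.1303, 0.0852], [0.5912, 0.1287, 0.0859], [0.5934, 0.1261, 0.0871]]
cells before: A,B
[ 0.58279296 -0.1755156   0.03646052]
[ 0.42988167 -0.15789371  0.03548127]
0.09 [0.5905 0.0882 0.0388] [169 116  78]
0.093 [0.591  0.0913 0.0361] [175 124  89]
0.096 [0.591  0.094  0.0363] [185 156 142]
0.099 [0.5898 0.0956 0.045 ] [206 200 199]
0.102 [0.5307 0.0405 0.4678] [215 215 217]
0.105 [0.5948 0.1058 0.011 ] [211 
[... 338 characters left out ...]
[223 225 228]
0.132 [0.5927 0.1338 0.0103] [222 223 226]
0.135 [0.5929 0.1367 0.0097] [223 224 227]
0.138 [0.5929 0.1395 0.01  ] [223 224 227]
0.141 [0.5931 0.1424 0.0093] [221 223 226]
0.144 [0.5931 0.1451 0.0098] [223 225 227]
0.147 [0.5932 0.1481 0.009 ] [221 222 225]
0.15 [0.5935 0.1512 0.0073] [205 207 212]
0.153 [0.5922 0.1522 0.0172] [156 158 159]
0.156 [0.5885 0.1528 0.0447] [177 178 179]
0.159 [0.5885 0.1555 0.0451] [213 214 216]
0.162 [0.5883 0.158  0.0465] [221 222 225]
0.165 [0.5885 0.1608 0.046 ] [223 224 227]
0.168 [0.5889 0.164  0.0433] [222 223 226]
0.171 [0.5886 0.1663 0.0459] [220 221 224]
0.174 [0.5936 0.1757 0.0108] [214 215 215]
0.177 [0.595  0.1804 0.0015] [205 203 199]
```

>>> {"fn": "play_rows", "kwargs": {"rows": [{"dx":0,"dy":0.04,"dz":0,"roll":0,"fingers":1},{"dx":0,"dy":0,"dz":0.5,"roll":0,"fingers":1},{"dx":0,"dy":0,"dz":0.4,"roll":0,"fingers":1},{"dx":0,"dy":0,"dz":0.1,"roll":0,"fingers":1},{"dx":0,"dy":0,"dz":0.1,"roll":0,"fingers":1},{"dx":0,"dy":0,"dz":0.1,"roll":0,"fingers":1},{"dx":0,"dy":0,"dz":0,"roll":0,"fingers":1}]}}

```text
time: 14.77
tool_pos: [0.5921, 0.1372, 0.0688]
tcp_rot: [2.247, 2.196, 0.0]
wrist_force: [-0.6, 0.1, -0.2]
width: 0.203
```

>>> {"fn": "play_rows", "kwargs": {"rows": [{"dx":0,"dy":0,"dz":0.07,"roll":0,"fingers":1},{"dx":0,"dy":0,"dz":0.07,"roll":0,"fingers":1},{"dx":0,"dy":0,"dz":0.07,"roll":0,"fingers":1},{"dx":0,"dy":0,"dz":0,"roll":0,"fingers":1}]}}

```text
time: 15.1
tool_pos: [0.5918, 0.1373, 0.06]
tcp_rot: [2.247, 2.196, -0.0]
wrist_force: [0.0, 0.5, -0.6]
width: 0.198
```

>>> {"fn": "play_rows", "kwargs": {"rows": [{"dx":0,"dy":0,"dz":0.06,"roll":0,"fingers":1},{"dx":0,"dy":0,"dz":0.06,"roll":0,"fingers":1},{"dx":0,"dy":0,"dz":0.06,"roll":0,"fingers":1},{"dx":0,"dy":0,"dz":0.05,"roll":0,"fingers":1},{"dx":0,"dy":0,"dz":0,"roll":0,"fingers":1}]}}

```text
time: 15.52
tool_pos: [0.5917, 0.1372, 0.0506]
tcp_rot: [-2.247, -2.196, 0.001]
wrist_force: [-0.6, 0.3, -0.5]
width: 0.202
```

>>> {"fn": "play_rows", "kwargs": {"rows": [{"dx":0,"dy":0,"dz":0.03,"roll":0,"fingers":1},{"dx":0,"dy":0,"dz":0.03,"roll":0,"fingers":1},{"dx":0,"dy":0,"dz":0,"roll":0,"fingers":1}]}}

```text
time: 15.77
tool_pos: [0.5917, 0.1373, 0.0485]
tcp_rot: [-2.247, -2.196, 0.001]
wrist_force: [-1.3, 0.6, -1.3]
width: 0.199
```

>>> {"fn": "play_rows", "kwargs": {"rows": [{"dx":0,"dy":0,"dz":0.02,"roll":0,"fingers":1},{"dx":0,"dy":0,"dz":0.02,"roll":0,"fingers":1},{"dx":0,"dy":0,"dz":0,"roll":0,"fingers":1}]}}

```text
time: 16.02
tool_pos: [0.5918, 0.1373, 0.0478]
tcp_rot: [-2.247, -2.196, 0.0]
wrist_force: [-4.2, -0.8, 4.8]
width: 0.198
```

>>> {"fn": "play_rows", "kwargs": {"rows": [{"dx":0,"dy":0,"dz":0,"roll":0,"fingers":0.75},{"dx":0,"dy":0,"dz":0,"roll":0,"fingers":0.6},{"dx":0,"dy":0,"dz":0,"roll":0,"fingers":0.6},{"dx":0,"dy":0,"dz":-0.5,"roll":0,"fingers":0.6},{"dx":0,"dy":0,"dz":-1,"roll":0,"fingers":0.5},{"dx":-0.5,"dy":-0.3,"dz":0,"roll":0,"fingers":0.3},{"dx":-0.9,"dy":-0.48,"dz":0,"roll":0,"fingers":0},{"dx":-0.9,"dy":-0.48,"dz":0,"roll":0,"fingers":0},{"dx":-0.9,"dy":-0.48,"dz":0,"roll":0,"fingers":0},{"dx":-0.9,"dy":-0.48,"dz":0,"roll":0,"fingers":0},{"dx":-0.9,"dy":-0.48,"dz":0,"roll":0,"fingers":0},{"dx":-0.9,"dy":-0.48,"dz":0,"roll":0,"fingers":0},{"dx":-0.84,"dy":-0.45,"dz":0,"roll":0,"fingers":0},{"dx":-0.5,"dy":-0.28,"dz":0,"roll":0,"fingers":0},{"dx":0,"dy":0,"dz":0,"roll":0,"fingers":0},{"dx":0,"dy":0,"dz":0,"roll":0,"fingers":0},{"dx":0,"dy":0,"dz":0,"roll":0,"fingers":0}]}}

```text
time: 17.43
tool_pos: [0.4296, -0.1486, 0.1075]
tcp_rot: [2.247, 2.194, 0.001]
wrist_force: [-0.4, -0.2, -0.7]
width: 1.002
```

```bash
python3 - <<'E'
from workcell import bot,vision
import cv2,numpy as np
d=vision.read_camera("top"); np.savez("top3.npz",**d); c=vision.read_camera("side"); np.savez("side3.npz",**c)
s=bot.read_state();print(s['tool_pos'],s['tcp_rot'],s['wrist_force'])
a=cv2.resize(d["pixels"][175:225,225:325],None,fx=6,fy=6,interpolation=cv2.INTER_CUBIC)
b=cv2.resize(c["pixels"][150:200,280:380],None,fx=6,fy=6,interpolation=cv2.INTER_CUBIC)
cv2.imwrite("pics/placed1.png",np.vstack([a,b])[...,::-1])
E
```

```text
[ 0.42969876 -0.14789766  0.10735798] [2.24506259e+00 2.19705904e+00 7.66058703e-04] [ 0.11437924 -0.97139605 -0.01077021]
```

View pics/placed1.png

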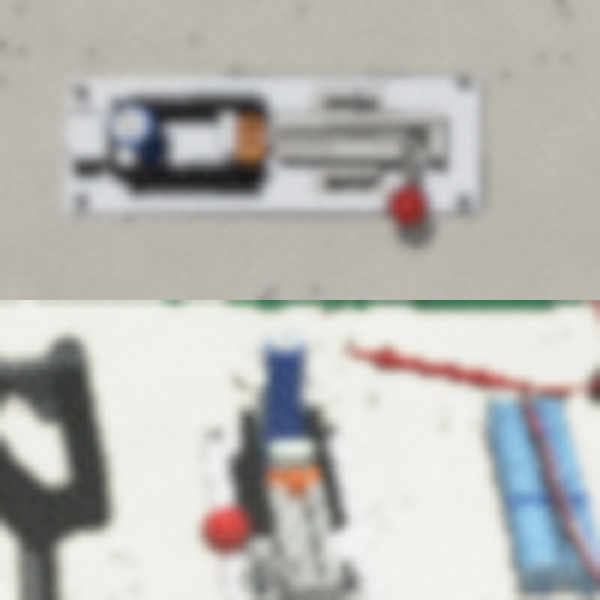

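Top crop: cell 1 stands in the track against the end-stop end at (132,125), and the handle is still down at (407,205). The side crop shows the cell upright at (286,390).

>>> {"fn": "play_rows", "kwargs": {"rows": [{"dx":-0.02,"dy":0,"dz":0.7,"roll":0,"fingers":0},{"dx":0,"dy":0,"dz":0.6,"roll":0,"fingers":0},{"dx":0,"dy":0,"dz":0.46,"roll":0,"fingers":0.4},{"dx":0,"dy":0,"dz":0,"roll":0,"fingers":0.7},{"dx":0,"dy":0,"dz":0,"roll":0,"fingers":1},{"dx":0,"dy":0,"dz":0,"roll":0,"fingers":1},{"dx":0,"dy":0,"dz":0,"roll":0,"fingers":1},{"dx":0,"dy":0,"dz":0,"roll":0,"fingers":1},{"dx":0,"dy":0,"dz":0,"roll":0,"fingers":1}]}}

```text
time: 18.28
tool_pos: [0.4305, -0.1499, 0.0384]
tcp_rot: [2.245, 2.194, 0.002]
wrist_force: [1.1, 0.9, 4.0]
width: 0.2
```

```bash
python3 - <<'E'
from h import *
t=load("top",3); print(ray(t,225+132/6,175+125/6,.073), ray(t,225+215/6,175+135/6,.044))
g=cv2.cvtColor(t["pixels"],cv2.COLOR_RGB2GRAY); print(g[190:203,240:268])
Q=cloud(t); k=Q[185:205,235:262].reshape(-1,3); m=(k[:,2]>.06)&(k[:,2]<.08); print(m.sum(),k[m].mean(0),k[m].min(0),k[m].max(0))
s=load("side",3); P=cloud(s); print(np.median(P[160:170,326:330].reshape(-1,3),0))
E
```

```text
[0.58998237 0.1344332  0.073     ] [0.58874983 0.10163874 0.044     ]
[[201 215 215 208 203 199 191 179 173 173 170 171 172 171 173 169 167 159
  154 154 154 153 157 156 157 158 156 164]
 [202 213 208 187 165 158 144 131 119 119 117 114 117 115 118 116 109 101
   98  99  96  97  98  97 100  97 100 110]
 [198 209 200 169 136 128 130 118 101  79  68  65  68  65  68  67  65  58
   55  53  58  64  69  66  60  55  53  67]
 [191 197 190 166 144 149 166 160 139  99  60  44  43  38  39  41  41  39
   40  42  54  83 106 106  78  52  52  54]
 [203 201 189 168 168 179 188 191 175 129  75  46  48  56  59  62  63  61
   62  61  78 119 160 158 121  88  79  76]
 [213 205 183 170 183 193 196 197 186 142  90  66  90 114 126 125 127 127
  127 127 130 157 189 184 146 116 102  97]
 [215 205 177 164 184 196 191 191 177 136  86  80 121 160 181 187 187 186
  188 186 183 189 201 191 152 124 111 110]
 [215 203 175 149 165 182 180 173 152 108  69  71 113 165 198 212 213 213
  211 213 207 203 206 193 155 130 121 122]
 [216 204 172 132 133 153 151 139 109  70  50  52  92 151 198 216 217 217
  218 217 210 205 205 191 154 132 122 122]
 [215 203 168 126 126 148 141 107  74  48  37  42  84 144 196 215 216 216
  216 216 212 203 196 181 149 132 128 125]
 [193 183 154 122 137 170 162 115  66  43  37  46  86 144 193 210 209 208
  205 205 201 191 171 148 130 128 126 126]
 [139 136 118 103 128 167 160 116  66  39  36  51  83 133 175 183 178 171
  171 169 169 156 134 108  96  95  97  95]
 [ 86  89  93  85  97 121 118  87  54  38  33  45  61  98 123 129 119 115
  115 113 110 106  87  68  56  54  59  57]]
42 [0.5902257  0.13535523 0.07276668] [0.58237537 0.12760599 0.0618258 ] [0.6005797  0.14493758 0.07954758]
[0.59181637 0.12975861 0.05646193]
```

>>> {"fn": "play_rows", "kwargs": {"rows": [{"dx":0,"dy":0,"dz":-0.5,"roll":0,"fingers":1},{"dx":0,"dy":0,"dz":-0.8,"roll":0,"fingers":1},{"dx":0,"dy":0,"dz":-0.7,"roll":0,"fingers":1},{"dx":0.4,"dy":0.23,"dz":0,"roll":0,"fingers":1},{"dx":0.75,"dy":0.432,"dz":0,"roll":0,"fingers":1},{"dx":0.85,"dy":0.489,"dz":0,"roll":0,"fingers":1},{"dx":0.85,"dy":0.489,"dz":0,"roll":0,"fingers":1},{"dx":0.85,"dy":0.489,"dz":0,"roll":0,"fingers":1},{"dx":0.85,"dy":0.489,"dz":0,"roll":0,"fingers":1},{"dx":0.85,"dy":0.489,"dz":0,"roll":0,"fingers":1},{"dx":0.75,"dy":0.432,"dz":0,"roll":0,"fingers":1},{"dx":0.4,"dy":0.23,"dz":0,"roll":0,"fingers":1},{"dx":0.15,"dy":0.086,"dz":0,"roll":0,"fingers":1},{"dx":0,"dy":0,"dz":0,"roll":0,"fingers":1},{"dx":0,"dy":0,"dz":0,"roll":0,"fingers":1},{"dx":0,"dy":0,"dz":0,"roll":0,"fingers":1},{"dx":0,"dy":0,"dz":0,"roll":0,"fingers":1}]}}

```text
time: 19.7
tool_pos: [0.5884, 0.1135, 0.1167]
tcp_rot: [-2.248, -2.194, 0.001]
wrist_force: [-0.2, 0.0, -0.8]
width: 0.201
```

```bash
python3 - <<'E'
from h import *
from workcell import bot,vision
s=vision.read_camera("side"); q=bot.read_state(); print(q['tool_pos'],q['tcp_rot'],q['wrist_force'])
P=cloud(s)
pr=proj(s,[q['tool_pos']+[0,0,z] for z in (-.03,-.015,-.037)]); print(pr)
u0=int(round(pr[0,0])); v0=int(round(pr[0,1])); v1=int(round(pr[1,1]))
print(np.median(P[v1:v0+1,u0-1:u0+2].reshape(-1,3),0)); 
for r in (v0-3,v0-1,v0+1,v0+2,v0+3): print(r,s["pixels"][r,u0-9:u0+10].astype(int).sum(1))
E
```

```text
[0.58851392 0.11360672 0.11682433] [-2.24833683e+00 -2.19402410e+00  8.64061310e-04] [-0.29648664  0.73118493 -0.67475332]
[[326.58671773 156.52007436]
 [326.60553934 151.1247835 ]
 [326.57802337 159.01234946]]
[0.58854523 0.10544003 0.09792135]
154 [715 712 709 708 690 599 418 283 252 241 252 293 429 605 688 707 710 707
 711]
156 [711 710 714 706 690 603 432 297 249 242 249 293 422 589 679 694 699 707
 706]
158 [714 714 706 689 664 578 425 294 251 236 243 301 419 578 670 689 698 697
 677]
159 [715 711 710 692 659 565 411 285 260 254 264 303 428 596 683 703 707 702
 690]
160 [715 710 709 692 656 526 375 282 256 242 266 306 435 603 685 705 707 707
 699]
```

>>> {"fn": "play_rows", "kwargs": {"rows": [{"dx":0.03,"dy":0.05,"dz":0,"roll":0,"fingers":1},{"dx":0,"dy":0,"dz":0.5,"roll":0,"fingers":1},{"dx":0,"dy":0,"dz":0.4,"roll":0,"fingers":1},{"dx":0,"dy":0,"dz":0.1,"roll":0,"fingers":1},{"dx":0,"dy":0,"dz":0.1,"roll":0,"fingers":1},{"dx":0,"dy":0,"dz":0.1,"roll":0,"fingers":1},{"dx":0,"dy":0,"dz":0,"roll":0,"fingers":1}]}}

```text
time: 20.33
tool_pos: [0.5912, 0.116, 0.0687]
tcp_rot: [-2.247, -2.196, 0.0]
wrist_force: [-1.5, 0.6, -0.0]
width: 0.201
```

>>> {"fn": "play_rows", "kwargs": {"rows": [{"dx":0,"dy":0,"dz":0.07,"roll":0,"fingers":1},{"dx":0,"dy":0,"dz":0.07,"roll":0,"fingers":1},{"dx":0,"dy":0,"dz":0.07,"roll":0,"fingers":1},{"dx":0,"dy":0,"dz":0,"roll":0,"fingers":1}]}}

```text
time: 20.67
tool_pos: [0.5911, 0.1161, 0.0602]
tcp_rot: [2.246, 2.196, 0.0]
wrist_force: [0.5, -0.5, -0.0]
width: 0.2
```

>>> {"fn": "play_rows", "kwargs": {"rows": [{"dx":0,"dy":0,"dz":0.06,"roll":0,"fingers":1},{"dx":0,"dy":0,"dz":0.06,"roll":0,"fingers":1},{"dx":0,"dy":0,"dz":0.06,"roll":0,"fingers":1},{"dx":0,"dy":0,"dz":0.06,"roll":0,"fingers":1},{"dx":0,"dy":0,"dz":0.03,"roll":0,"fingers":1},{"dx":0,"dy":0,"dz":0,"roll":0,"fingers":1}]}}

```text
time: 21.17
tool_pos: [0.5911, 0.1161, 0.0491]
tcp_rot: [-2.247, -2.196, 0.0]
wrist_force: [-0.7, -0.5, -0.7]
width: 0.2
```

>>> {"fn": "play_rows", "kwargs": {"rows": [{"dx":0,"dy":0,"dz":0.03,"roll":0,"fingers":1},{"dx":0,"dy":0,"dz":0.03,"roll":0,"fingers":1},{"dx":0,"dy":0,"dz":0,"roll":0,"fingers":1}]}}

```text
time: 21.42
tool_pos: [0.5912, 0.1161, 0.047]
tcp_rot: [-2.247, -2.196, 0.0]
wrist_force: [-0.0, 1.0, -0.1]
width: 0.198
```

>>> {"fn": "play_rows", "kwargs": {"rows": [{"dx":0,"dy":0,"dz":0.025,"roll":0,"fingers":1},{"dx":0,"dy":0,"dz":0.02,"roll":0,"fingers":1},{"dx":0,"dy":0,"dz":0,"roll":0,"fingers":1}]}}

```text
time: 21.67
tool_pos: [0.5914, 0.1162, 0.0465]
tcp_rot: [-2.247, -2.196, -0.0]
wrist_force: [-2.5, -1.0, 5.6]
width: 0.203
```

>>> {"fn": "play_rows", "kwargs": {"rows": [{"dx":0,"dy":0,"dz":0,"roll":0,"fingers":0.75},{"dx":0,"dy":0,"dz":0,"roll":0,"fingers":0.6},{"dx":0,"dy":0,"dz":0,"roll":0,"fingers":0.6},{"dx":0,"dy":0,"dz":-0.5,"roll":0,"fingers":0.6},{"dx":0,"dy":0,"dz":-1,"roll":0,"fingers":0.5},{"dx":0,"dy":0,"dz":-1,"roll":0,"fingers":0.5},{"dx":-0.5,"dy":-0.15,"dz":0,"roll":0,"fingers":0.5},{"dx":-0.8,"dy":-0.25,"dz":0,"roll":0,"fingers":0.5},{"dx":-0.75,"dy":-0.25,"dz":0,"roll":0,"fingers":0.5},{"dx":-0.5,"dy":-0.2,"dz":0,"roll":-0.5,"fingers":0.5},{"dx":0,"dy":0,"dz":0,"roll":-1,"fingers":0.5},{"dx":0,"dy":0,"dz":0,"roll":-1,"fingers":0.5},{"dx":0,"dy":0,"dz":0,"roll":-1,"fingers":0.5},{"dx":0,"dy":0,"dz":0,"roll":-1,"fingers":0.5},{"dx":0,"dy":0,"dz":0,"roll":-1,"fingers":0.5},{"dx":0,"dy":0,"dz":0,"roll":-1,"fingers":0.5},{"dx":0,"dy":0,"dz":0,"roll":-1,"fingers":0.5},{"dx":0,"dy":0,"dz":0,"roll":-1,"fingers":0.5},{"dx":0,"dy":0,"dz":0,"roll":-1,"fingers":0.5},{"dx":0,"dy":0,"dz":0,"roll":-1,"fingers":0.5}]}}

```text
time: 23.33
tool_pos: [0.5549, 0.0149, 0.1453]
tcp_rot: [1.306, 2.857, -0.0]
wrist_force: [-0.2, -0.8, 0.3]
width: 0.503
```

>>> {"fn": "play_rows", "kwargs": {"rows": [{"dx":0,"dy":0,"dz":0,"roll":-1,"fingers":0.5},{"dx":0,"dy":0,"dz":0,"roll":-1,"fingers":0.5},{"dx":0,"dy":0,"dz":0,"roll":-1,"fingers":0.5},{"dx":0,"dy":0,"dz":0,"roll":-1,"fingers":0.5},{"dx":0,"dy":0,"dz":0,"roll":-1,"fingers":0.5},{"dx":0,"dy":0,"dz":0,"roll":-1,"fingers":0.5},{"dx":0,"dy":0,"dz":0,"roll":-1,"fingers":0.5},{"dx":0,"dy":0,"dz":0,"roll":-1,"fingers":0.5},{"dx":0,"dy":0,"dz":0,"roll":-1,"fingers":0.5},{"dx":0,"dy":0,"dz":0,"roll":-1,"fingers":0.5},{"dx":0,"dy":0,"dz":0,"roll":-1,"fingers":0.5},{"dx":0,"dy":0,"dz":0,"roll":-0.95,"fingers":0.5},{"dx":0,"dy":0,"dz":0,"roll":0,"fingers":0.5},{"dx":0,"dy":0,"dz":0,"roll":0,"fingers":0.5},{"dx":0,"dy":0,"dz":0,"roll":0,"fingers":0.5}]}}

```text
time: 24.58
tool_pos: [0.5549, 0.0149, 0.1454]
tcp_rot: [-0.044, -3.141, 0.0]
wrist_force: [1.2, -0.0, 0.0]
width: 0.502
```

```bash
python3 - <<'E'
from workcell import bot,vision
import cv2,numpy as np
d=vision.read_camera("top"); np.savez("top4.npz",**d); c=vision.read_camera("side"); np.savez("side4.npz",**c)
s=bot.read_state();print(s['tool_pos'],s['tcp_rot'],s['wrist_force'])
a=cv2.resize(d["pixels"][175:225,225:325],None,fx=6,fy=6,interpolation=cv2.INTER_CUBIC)
b=cv2.resize(c["pixels"][150:200,280:380],None,fx=6,fy=6,interpolation=cv2.INTER_CUBIC)
cv2.imwrite("pics/placed2.png",np.vstack([a,b])[...,::-1])
E
```

```text
[0.55489923 0.0149008  0.14540979] [ 4.30166333e-02  3.14127281e+00 -2.86355680e-05] [-0.28174915 -0.61015506  0.32678917]
```

View pics/placed2.png

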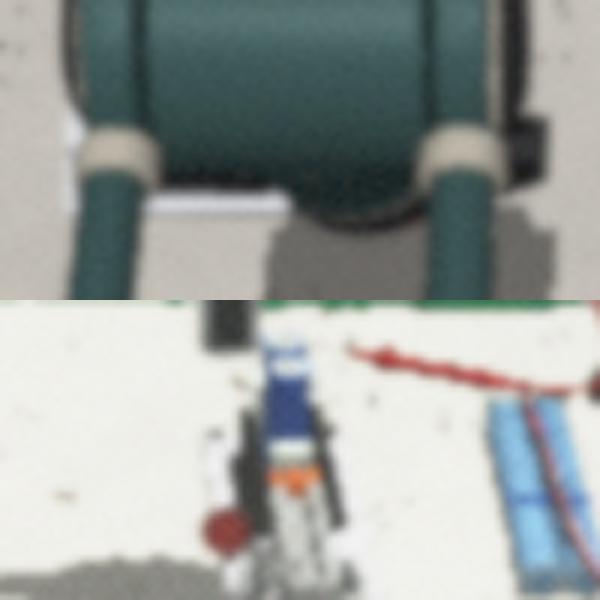

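Side crop: both cells stand upright in the track, tops at (285,345) and (290,365). The pad is clear at (292,447) and the knob still down at (228,530). Now I take the knob again.

>>> {"fn": "play_rows", "kwargs": {"rows": [{"dx":0,"dy":0,"dz":0.7,"roll":0,"fingers":0.5},{"dx":0,"dy":0,"dz":0.9,"roll":0,"fingers":0.5},{"dx":0,"dy":0,"dz":0.7,"roll":0,"fingers":0.5},{"dx":0,"dy":0,"dz":0.48,"roll":0,"fingers":0.5},{"dx":0,"dy":0,"dz":0,"roll":0,"fingers":0.7},{"dx":0,"dy":0,"dz":0,"roll":0,"fingers":1},{"dx":0,"dy":0,"dz":0,"roll":0,"fingers":1},{"dx":0,"dy":0,"dz":0,"roll":0,"fingers":1},{"dx":0,"dy":0,"dz":0,"roll":0,"fingers":1}], "grip_force": 60}}

```text
time: 25.43
tool_pos: [0.5566, 0.0152, 0.0362]
tcp_rot: [0.042, 3.138, 0.001]
wrist_force: [0.8, 2.2, -0.5]
width: 0.198
```

>>> {"fn": "play_rows", "kwargs": {"rows": [{"dx":0,"dy":-0.04,"dz":0,"roll":0,"fingers":1},{"dx":0,"dy":-0.04,"dz":0,"roll":0,"fingers":1},{"dx":0,"dy":-0.04,"dz":0,"roll":0,"fingers":1},{"dx":0,"dy":0,"dz":0,"roll":0,"fingers":1}]}}

```text
time: 25.77
tool_pos: [0.5559, 0.0113, 0.0355]
tcp_rot: [0.042, 3.139, 0.003]
wrist_force: [0.4, 7.3, -0.6]
width: 0.197
```

>>> {"fn": "play_rows", "kwargs": {"rows": [{"dx":0,"dy":-0.03,"dz":0,"roll":0,"fingers":1},{"dx":0,"dy":0,"dz":0,"roll":0,"fingers":1},{"dx":0,"dy":0,"dz":0,"roll":0,"fingers":1}]}}

```text
time: 26.02
tool_pos: [0.5559, 0.0106, 0.0355]
tcp_rot: [0.042, 3.139, 0.004]
wrist_force: [1.1, 8.8, -0.2]
width: 0.195
```

>>> {"fn": "play_rows", "kwargs": {"rows": [{"dx":0,"dy":-0.01,"dz":0,"roll":0,"fingers":1},{"dx":-0.07,"dy":0,"dz":-0.067,"roll":0,"fingers":1},{"dx":-0.07,"dy":0,"dz":-0.067,"roll":0,"fingers":1},{"dx":-0.08,"dy":0,"dz":-0.055,"roll":0,"fingers":1},{"dx":-0.08,"dy":0,"dz":-0.055,"roll":0,"fingers":1},{"dx":0,"dy":0,"dz":0,"roll":0,"fingers":1}]}}

```text
time: 26.52
tool_pos: [0.5687, 0.0104, 0.0447]
tcp_rot: [0.043, 3.137, 0.005]
wrist_force: [3.2, 9.4, -6.9]
width: 0.194
```

>>> {"fn": "play_rows", "kwargs": {"rows": [{"dx":-0.089,"dy":0,"dz":-0.04,"roll":0,"fingers":1},{"dx":-0.089,"dy":0,"dz":-0.04,"roll":0,"fingers":1},{"dx":-0.095,"dy":0,"dz":-0.025,"roll":0,"fingers":1},{"dx":-0.095,"dy":0,"dz":-0.025,"roll":0,"fingers":1},{"dx":0,"dy":0,"dz":0,"roll":0,"fingers":1}]}}

```text
time: 26.93
tool_pos: [0.5813, 0.0102, 0.0485]
tcp_rot: [-0.043, -3.141, -0.006]
wrist_force: [1.6, 9.7, -7.9]
width: 0.196
```

>>> {"fn": "play_rows", "kwargs": {"rows": [{"dx":-0.097,"dy":0,"dz":-0.01,"roll":0,"fingers":1},{"dx":-0.095,"dy":0,"dz":0,"roll":0,"fingers":1},{"dx":0,"dy":0,"dz":0,"roll":0,"fingers":1},{"dx":0,"dy":0,"dz":0,"roll":0,"fingers":1}]}}

```text
time: 27.27
tool_pos: [0.5882, 0.0101, 0.0488]
tcp_rot: [-0.043, -3.14, -0.006]
wrist_force: [1.3, 10.7, -7.9]
width: 0.195
```

>>> {"fn": "play_rows", "kwargs": {"rows": [{"dx":-0.03,"dy":0,"dz":0,"roll":0,"fingers":1},{"dx":0,"dy":0.04,"dz":0,"roll":0,"fingers":1},{"dx":0,"dy":0.04,"dz":0,"roll":0,"fingers":1},{"dx":0,"dy":0,"dz":0,"roll":0,"fingers":1}]}}

```text
time: 27.6
tool_pos: [0.5891, 0.0127, 0.0488]
tcp_rot: [-0.042, -3.139, -0.004]
wrist_force: [-0.0, 7.8, -8.1]
width: 0.198
```

>>> {"fn": "play_rows", "kwargs": {"rows": [{"dx":0,"dy":0.04,"dz":0.01,"roll":0,"fingers":1},{"dx":0,"dy":0.04,"dz":0.01,"roll":0,"fingers":1},{"dx":0,"dy":0.04,"dz":0,"roll":0,"fingers":1},{"dx":0,"dy":0.04,"dz":0,"roll":0,"fingers":1},{"dx":0,"dy":0,"dz":0,"roll":0,"fingers":1}]}}

```text
time: 28.02
tool_pos: [0.5899, 0.0189, 0.0486]
tcp_rot: [-0.042, -3.14, -0.004]
wrist_force: [-0.8, 6.7, -5.2]
width: 0.193
```

>>> {"fn": "play_rows", "kwargs": {"rows": [{"dx":0,"dy":0.02,"dz":0,"roll":0,"fingers":1},{"dx":0,"dy":0.02,"dz":0,"roll":0,"fingers":1},{"dx":0,"dy":0.02,"dz":0,"roll":0,"fingers":1},{"dx":0,"dy":0.02,"dz":0,"roll":0,"fingers":1},{"dx":0,"dy":0.02,"dz":0,"roll":0,"fingers":1},{"dx":0,"dy":0.02,"dz":0,"roll":0,"fingers":1},{"dx":0,"dy":0.02,"dz":0,"roll":0,"fingers":1},{"dx":0,"dy":0,"dz":0,"roll":0,"fingers":1}]}}

```text
time: 28.68
tool_pos: [0.5901, 0.0242, 0.0487]
tcp_rot: [-0.042, -3.14, -0.003]
wrist_force: [-0.2, 6.0, -3.9]
width: 0.196
```

>>> {"fn": "play_rows", "kwargs": {"rows": [{"dx":0,"dy":0.02,"dz":0,"roll":0,"fingers":1},{"dx":0,"dy":0.02,"dz":0,"roll":0,"fingers":1},{"dx":0,"dy":0.02,"dz":0,"roll":0,"fingers":1},{"dx":0,"dy":0,"dz":0,"roll":0,"fingers":1}]}}

```text
time: 29.02
tool_pos: [0.5901, 0.0265, 0.0487]
tcp_rot: [-0.042, -3.14, -0.003]
wrist_force: [-0.3, 5.5, -5.1]
width: 0.198
```

>>> {"fn": "play_rows", "kwargs": {"rows": [{"dx":0,"dy":0.02,"dz":0,"roll":0,"fingers":1},{"dx":0,"dy":0.02,"dz":0,"roll":0,"fingers":1},{"dx":0,"dy":0,"dz":0,"roll":0,"fingers":1}]}}

```text
time: 29.27
tool_pos: [0.5901, 0.028, 0.0486]
tcp_rot: [-0.042, -3.14, -0.003]
wrist_force: [-0.6, 5.8, -4.3]
width: 0.199
```

>>> {"fn": "play_rows", "kwargs": {"rows": [{"dx":0,"dy":0.02,"dz":0,"roll":0,"fingers":1},{"dx":0,"dy":0.02,"dz":0,"roll":0,"fingers":1},{"dx":0,"dy":0,"dz":0,"roll":0,"fingers":1}]}}

```text
time: 29.52
tool_pos: [0.5902, 0.0296, 0.0487]
tcp_rot: [-0.042, -3.141, -0.003]
wrist_force: [0.0, 5.2, -4.4]
width: 0.194
```

>>> {"fn": "play_rows", "kwargs": {"rows": [{"dx":0,"dy":0.02,"dz":0,"roll":0,"fingers":1},{"dx":0,"dy":0.02,"dz":0,"roll":0,"fingers":1},{"dx":0,"dy":0,"dz":0,"roll":0,"fingers":1}]}}

```text
time: 29.77
tool_pos: [0.5905, 0.03, 0.0487]
tcp_rot: [-0.041, -3.141, 0.0]
wrist_force: [-0.6, 2.2, -5.2]
width: 0.191
```

>>> {"fn": "play_rows", "kwargs": {"rows": [{"dx":0,"dy":0.017,"dz":0,"roll":0,"fingers":1},{"dx":0,"dy":0,"dz":0,"roll":0,"fingers":1},{"dx":0,"dy":0,"dz":0,"roll":0,"fingers":1}]}}

```text
time: 30.02
tool_pos: [0.5908, 0.0302, 0.0487]
tcp_rot: [-0.041, -3.141, 0.001]
wrist_force: [0.4, -0.8, -5.0]
width: 0.194
```

Force is transferred to the row, so I release, lift and clear away.

>>> {"fn": "play_rows", "kwargs": {"rows": [{"dx":0,"dy":0,"dz":0,"roll":0,"fingers":0.9},{"dx":0,"dy":0,"dz":0,"roll":0,"fingers":0.6},{"dx":0,"dy":0,"dz":0,"roll":0,"fingers":0.6},{"dx":0,"dy":0,"dz":-0.3,"roll":0,"fingers":0.6},{"dx":0,"dy":0,"dz":-0.8,"roll":0,"fingers":0.6},{"dx":0,"dy":0,"dz":-0.9,"roll":0,"fingers":0.6},{"dx":0,"dy":-0.7,"dz":-0.2,"roll":0,"fingers":0.5},{"dx":0,"dy":-0.9,"dz":0,"roll":0,"fingers":0.5},{"dx":0,"dy":-0.9,"dz":0,"roll":0,"fingers":0.5},{"dx":0,"dy":-0.9,"dz":0,"roll":0,"fingers":0.5},{"dx":0,"dy":-0.6,"dz":0,"roll":0,"fingers":0.5},{"dx":0,"dy":0,"dz":0,"roll":0,"fingers":0.5},{"dx":0,"dy":0,"dz":0,"roll":0,"fingers":0.5}]}}

```text
time: 31.1
tool_pos: [0.5875, -0.1308, 0.1386]
tcp_rot: [0.046, 3.139, -0.0]
wrist_force: [0.3, -0.5, 0.7]
width: 0.5
```

```bash
python3 - <<'E'
from workcell import bot,vision
import cv2,numpy as np
d=vision.read_camera("top"); c=vision.read_camera("side")
s=bot.read_state();print(s['time'],s['tool_pos'],s['wrist_force'])
a=cv2.resize(d["pixels"][175:225,225:325],None,fx=6,fy=6,interpolation=cv2.INTER_CUBIC)
b=cv2.resize(c["pixels"][150:200,280:380],None,fx=6,fy=6,interpolation=cv2.INTER_CUBIC)
cv2.imwrite("pics/final.png",np.vstack([a,b])[...,::-1])
E
```

```text
31.2 [ 0.58714768 -0.12888057  0.13782798] [-0.60571596  0.1796063  -0.29995925]
```

View pics/final.png

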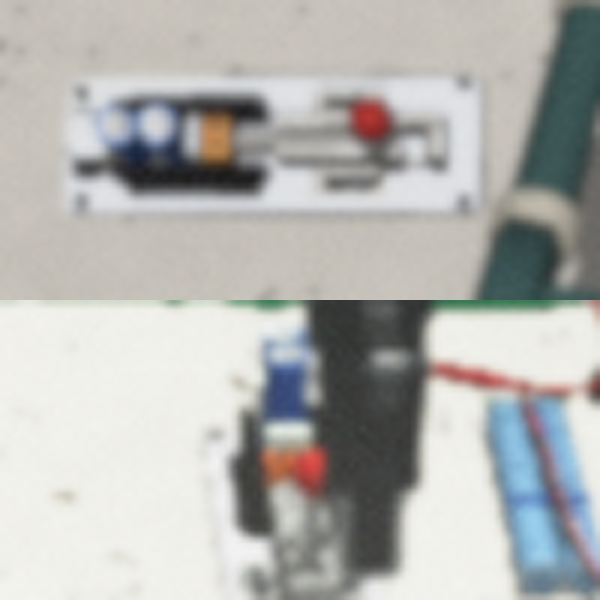

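The top crop shows both cells standing close together at (117,125) and (155,125), with the pad pressed on them, the knob upright at (370,120) and the gripper clear. Handing in.

```bash
python3 -c "
from workcell import bot
print(bot.finish_job())"
```

```text
the job is handed in; nothing more can be done
None
```

The jig is loaded and the job is handed in, at 31 s of the 72 s allowed; the hand-in returns no verdict.

- **Latching:** I drew the follower back to the buffer, felt at about 52 mm of travel with the wrist at 13 N at most. I then swung the handle into the notch, eased it onto the shoulder and let go. My first two grips on the knob looked off-centre vertically, so I re-gripped before pulling.
- **Cells:** Both blue cells stand on the track floor one behind the other, each set down with about 5 N felt.
- **Clamping:** I lifted the handle out of the notch and eased the follower forward at roughly 12 mm/s. It met the row at about 32 mm of travel, inside the expected 30 to 36 mm. The pull at the wrist fell from about 5 N to about 0 before I released.

**Last checks:** The final pictures show both cells upright and pressed by the pad, the handle upright, and the gripper well clear with only sensor noise at the wrist. In those pictures the gripper hides part of the jig in the side view. I did not measure the grey cell or the other bench items again at the end; I kept the arm clear of them on every move.

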